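# Open the push-and-turn cap of a descaler jug

## Task

Open the child-resistant cap of the white descaler jug that stands in the steel caddy: push the cap down by its grip bar, firmly but only until you feel it reach its stop, keep it down while you turn it anticlockwise (seen from above) by about a sixth of a turn, and never wrench, crush or pull the cap while its catches still hold. Then lift the cap straight off and set it down gently, standing on its open rim, in the small round steel dish. Leave the jug, the mug and the other bottle undisturbed.

Things in the scene. Friction and masses are not known exactly. Their poses are not given: they have to be found in the camera images.
- jug: White flat plastic jug, 68 x 92 x 118 mm plus a round shoulder up to 123 mm, in a steel caddy 80 x 104 x 22 mm; both fixed to the worktop. The neck is on the vertical through the origin, which is the centre of the caddy's underside on the worktop; z up, y along the jug's long side.
- neck_top (a point): Top of the jug's round neck, on its axis, 149 mm above the worktop, under the cap. A sprung plunger stands in it and pushes the cap up: 7 N on the closed cap, 0.6 N more per mm pressed. Uncovered, it stands 21 mm above the neck.
- cap_grip (a point): Centre of the grip bar on the jug's grey cap: a bar 16 mm thick (x), 50 mm long (y), 26 mm high (z) on the axis of a round cap 60 mm across. The cap's flat top lies 13 mm and its open rim 42 mm below this point. Loose, 48 to 78 g; at the start closed, 185 mm above the worktop, x and y within 2 degrees of the jug's. Axes are the cap's own; yaw grows anticlockwise from above.
- cap_foot (a point): Centre of the cap's open rim (its lowest face), 42 mm below the bar's centre. To clear the catches it must go down 2.5 to 14.5 mm: how far differs from jug to jug and cannot be seen. A hard stop comes under 2 mm beyond that, felt as a sharp rise above the spring's 10 to 16 N; at the stop the catches are always clear. More than 30 N between cap and jug breaks them.
- cap_mark (a point): Point in the rim's plane, 25 mm from the axis along the cap's +y, under one end of the bar. Not pressed enough, the cap turns only about 5 degrees before it is blocked, and clockwise always so. Held down, it turns anticlockwise; free of the catches from 42 to 80 degrees past closed (aim at 60), blocked at 83.
- cap: The cap itself; origin and axes as at its rim centre. Closed, it cannot be pulled off. Once turned free and let up it rises to 2 mm above its closed height and lifts straight off; it is clear of neck and plunger when raised 32 mm.
- dish: Shallow round steel dish, fixed to the worktop, 91 mm across outside, 86 mm inside, rim 9 mm high, inner floor 3 mm above the worktop. Origin: centre of its underside on the worktop. Jug and dish may stand either way round.
- mug: Bystander: spotted ceramic mug, 92 mm across, 93 mm high, loose; origin in its underside.
- bottle: Bystander: white round bottle with a plain cap, 48 mm across, 150 mm high, loose; origin: centre of its underside.
Not all that is in view belongs to the job. There is more than one size of the cap; the job needs the larger.

How it is judged:
By the outcome, as a careful person would: the job done as asked, in the order asked, and still so for the second after the job is handed in, with the robot touching nothing.
It also fails if it takes over 72 s, if anything falls off the work surface, if the arm or the gripper's body presses on something with over 40 N, if the wrist force passes 120 N, or if a joint passes its speed limit or range.

## Robot

A 6-joint arm with a two-finger parallel gripper is mounted at the origin on a cart in front of the work surface, level with it; the furniture and walls round the work are solid. World frame = base frame: x ahead of the robot, y to its left, z up, the work surface at z = 0. Lengths are in m, angles in rad, forces in N, time in s.
With the tool pointing down it reaches from about 0.425 to 0.95 m from the base axis. Payload 3.5 kg.
Tool frame: the origin (TCP) lies midway between the tips of the shut fingers; the grasp point (between the pads) lies 19 mm behind it; z points along the fingers, y is the line along which they close (so a half turn about z gives the same grasp; the last joint's range is limited). The gripper opens to 85 mm and grips with 20 to 120 N. Pads are 22 mm wide; open, the fingers measure 114 mm over their backs; the gripper's body (76 mm by 85 mm) begins 54 mm behind the grasp point. The pads swing forward as they close: fully open they stand 13 mm farther back than shut.
Start: joints at [1.067, 0.286, 1.577, -0, 1.279, -0.15], TCP at [0.234, 0.633, 0.231] pointing down, gripper open.
Joint ranges: [-2.77, 2.77], [-0.9, 2.22], [0.21, 2.48], [-1.53, 4.67], [0.24, 2.81], [-2.84, 2.84]. Speed limits (rad/s): [2.79, 2.79, 3.14, 3.14, 3.14, 3.14].

## Interface

Orientations are given as a unit quaternion [w, x, y, z].
In Python, from station import sensors, imaging, job, outline_of, mark_of gives the robot as it stands.
- The arm moves only by the shell command python3 -m jog 'ROWS'. ROWS is JSON, a list of rows, each a list of 3 entries, a list of its own where there are three numbers: the turn, a rotation vector about the tool's x, y, z as a fraction of full scale, then the shift along the tool's x, y, z as a fraction of full scale, then the closure, from 0 (fully open) to 1 (shut). A call has 1 to 12 rows; each row shifts and turns the commanded pose from where the row before left it, along the tool's axes as they then stand; what a row does not reach is not made up. Full scale, the value 1, is 0.025 m for a shift and 6 degrees for a turn. A row lasts 1/8 s, in which the tool goes at most 62.5 mm and 10.7 degrees, less where a joint would pass 70% of its speed; a pose out of reach is approached as far as the arm can. A call with a number of a shift or a turn outside -1 to 1 is refused whole. A call with a gripper value outside its range is refused whole. The fingers move at their own pace and stop on an object; the grip force is fixed at half the most. Time passes only in rows, so rows that do not move let the fingers close. It gives the time, the measured TCP pose, the force, the opening and the grip force at its end, in the units of the state.
- sensors.read_state(): the state, without advancing time (a new reading comes with each control period).
- imaging.get_image(name): name is "scene" or "top"; returns a dict with "frame" (400x640x3 uint8, blue, green, red), "K" (3x3 intrinsics, pixels), "R" (3x3) and "t" (3): a world point X has camera coordinates R X + t. Camera axes: x right, y down, z forward; pixel columns grow to the right and rows downward; lengths in m; the calibration is good to about 2 mm. A picture is of the moment at which its call begins. There is no depth.
- job.sign_off(): hands the job in; it is judged then, once.
Trained networks look in a picture, given as the dict that the camera call returned (one of the last four; its "shot" number tells which), for a name from the list of things; names that differ only in an ending like _2 or _b are one class to them, and where a whole thing is asked for, a point or a joint stands for the part that bears it (a point fixed in the world has none). Each returns a list of dicts, best first, with "p" (0 to 1); they miss things now and then, are a little off and sometimes report something else, mostly with a low value. They report only what shows in the picture. A call takes as long as a camera call. They do not tell look-alikes from the thing itself.
- outline_of(picture, query): "region" (400x640 bool, what is visible of it) and "xy" ([column, row] in pixels, amid what is visible of it).
- mark_of(picture, query): "xy" ([column, row] in pixels: a listed point, or the origin of a listed thing).
The state is a dict: "time": time; "q": joint angles; "joint_velocities": joint speeds; "effort": joint torques, N m; "eef_pos": TCP position; "ee_rot": TCP orientation; "contact_force": force on the tool from outside, world axes, zero at the start; "wrist_torque": the same for the moment, N m; "opening": finger opening in m; "gripper_force": force on a finger pad.
Only numpy, scipy, OpenCV 4.12 (cv2) and the standard library are available. Lean on these libraries where they do the work, as an engineer would, in place of code of your own. Each camera call takes 0.05 s, during which the arm holds its last target. There are 200 camera calls.

## Working session

There is one attempt and no reset: what is moved stays moved. The work goes in short steps, Python scripts to look and compute and a shell command to move; the robot and the scene stay as the last step left them, time stands still between calls to the robot, and variables do not carry over. Pictures are saved under pics/ and viewed, at most 10 in all, crops included, and the job is handed in when it is done.

```bash
mkdir -p pics; cat > h.py <<'E'
import numpy as np, cv2
from station import sensors, imaging, job, outline_of, mark_of
def ray(p,xy):
    K,R,t=[np.array(p[k]) for k in "KRt"]
    return -R.T@t, R.T@np.linalg.inv(K)@np.array([xy[0],xy[1],1.])
def atz(p,xy,z):
    o,d=ray(p,xy); return o+d*(z-o[2])/d[2]
def tri(ps,xys):
    A=np.zeros((3,3));b=np.zeros(3)
    for p,xy in zip(ps,xys):
        o,d=ray(p,xy);d=d/np.linalg.norm(d);M=np.eye(3)-np.outer(d,d);A+=M;b+=M@o
    return np.linalg.solve(A,b)
def proj(p,X):
    K,R,t=[np.array(p[k]) for k in "KRt"]; v=K@(R@np.array(X)+t); return v[:2]/v[2]
E
python3 - <<'E'
from h import *
np.set_printoptions(precision=4,suppress=True)
P={n:imaging.get_image(n) for n in("scene","top")}
for n in P: cv2.imwrite(f"pics/{n}0.png",P[n]["frame"]); print(n, -np.array(P[n]["R"]).T@P[n]["t"])
for q,z in [("jug",0),("neck_top",.149),("cap_grip",.185),("cap_foot",.143),("cap_mark",.143),("cap",.143),("dish",0),("mug",0),("bottle",0)]:
  for n in P:
    for m in mark_of(P[n],q)[:3]: print(q,n,round(m["p"],2),np.round(m["xy"],1),atz(P[n],m["xy"],z))
print(sensors.read_state())
E
```

```text
scene [ 0.1769 -0.4014  0.8475]
top [ 0.4921 -0.2169  0.9913]
jug scene 0.76 [344.  281.4] [ 0.5218 -0.317   0.    ]
jug top 0.96 [351.2 239.7] [ 0.5275 -0.3138  0.    ]
neck_top scene 0.7 [346.7 243.8] [ 0.5303 -0.3118  0.149 ]
neck_top top 0.62 [357.4 238.7] [ 0.5241 -0.3129  0.149 ]
neck_top top 0.32 [361.2 235.8] [ 0.5302 -0.3215  0.149 ]
cap_grip scene 0.85 [324.2 326.5] [ 0.3665 -0.3325  0.185 ]
cap_grip scene 0.79 [349.3 234.5] [ 0.5306 -0.3144  0.185 ]
cap_grip top 0.97 [361.  238.6] [ 0.5228 -0.3164  0.185 ]
cap_grip top 0.61 [351.6 285.1] [ 0.4277 -0.2937  0.185 ]
cap_grip top 0.5 [357.9 234.5] [ 0.5315 -0.3102  0.185 ]
cap_foot scene 0.91 [323.4 334.2] [ 0.3665 -0.3315  0.143 ]
cap_foot scene 0.6 [346.7 246.3] [ 0.5286 -0.3127  0.143 ]
cap_foot top 0.81 [359.7 236. ] [ 0.5301 -0.3189  0.143 ]
cap_foot top 0.68 [351.1 286. ] [ 0.4224 -0.2966  0.143 ]
cap_mark scene 0.78 [332.9 243.8] [ 0.5242 -0.2879  0.143 ]
cap_mark scene 0.7 [318.3 324.1] [ 0.3787 -0.3178  0.143 ]
cap_mark top 0.77 [344.5 236.4] [ 0.5299 -0.2853  0.143 ]
cap_mark top 0.45 [299.6 238. ] [ 0.5283 -0.1864  
[... 461 characters left out ...]
159.4] [ 0.741  -0.1899  0.    ]
bottle scene 0.91 [370.2 202.2] [ 0.7266 -0.3064  0.    ]
bottle top 0.69 [358.  235.4] [ 0.5382 -0.3317  0.    ]
bottle top 0.62 [342.6 159.5] [ 0.7391 -0.2975  0.    ]
{'time': 1.0, 'q': array([ 1.067 ,  0.2863,  1.5767, -0.    ,  1.2786, -0.15  ]), 'joint_velocities': array([-0.0004, -0.0003, -0.0004, -0.0001,  0.0005,  0.0025]), 'effort': array([ -0.0001, -40.5981, -29.2947,  -0.0002,   0.0006,  -0.    ]), 'eef_pos': array([0.2338, 0.6332, 0.2313]), 'ee_rot': array([0.    , 0.176 , 0.9844, 0.    ]), 'contact_force': array([-0.4149,  0.9984, -0.2295]), 'wrist_torque': array([-0.0653, -0.0083, -0.0058]), 'gripper_force': 0.0, 'opening': 0.08551272576129143}
```

View pics/scene0.png

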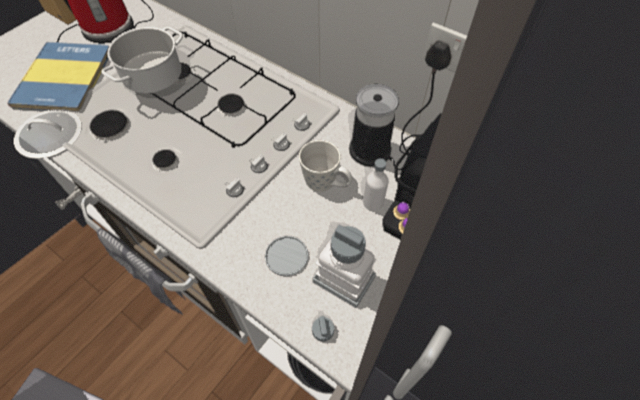

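View pics/top0.png

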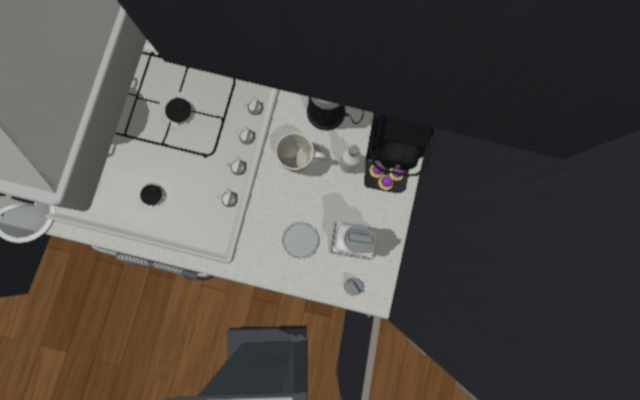

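Scene: jug with grey cap at (347,243), dish (287,256), mug (321,163), bottle (376,185). Candidates for the cap: large cap on the jug (scene 347,243; top 360,238), and a small loose look-alike cap (scene 323,327; top 353,286). I choose the one on the jug; I'll check with a close crop and a model overlay.

```bash
cat > ov.py <<'E'
from h import *
def poly(c,yaw):
    c=np.array(c);R=np.array([[np.cos(yaw),-np.sin(yaw)],[np.sin(yaw),np.cos(yaw)]])
    f=lambda xy,z:np.c_[c+np.array(xy)@R.T,np.full(len(xy),z)]
    a=np.linspace(0,2*np.pi,40);ci=np.c_[np.cos(a),np.sin(a)]
    r=lambda x,y:np.array([[x,y],[-x,y],[-x,-y],[x,-y],[x,y]])/2
    return [f(ci*.03,.172),f(r(.016,.05),.198),f(r(.068,.092),.118),f(r(.08,.104),.022)]
def crop(p,cen,k,half,curves):
    x0,y0=int(cen[0]-half),int(cen[1]-half)
    im=cv2.resize(p["frame"][y0:y0+2*half,x0:x0+2*half],None,fx=k,fy=k,interpolation=cv2.INTER_CUBIC); raw=im.copy()
    for c in curves:
        q=np.array([(proj(p,X)-[x0,y0]+.5)*k for X in c]);cv2.polylines(im,[q.astype(int)],False,(0,0,255),1)
    return np.vstack([raw,im])
E
python3 - <<'E'
from ov import *
np.set_printoptions(precision=4,suppress=True)
P={n:imaging.get_image(n) for n in("scene","top")}
for n,z in (("scene",0),("top",0)):
    for q in ("jug","cap","dish"):
        o=outline_of(P[n],q)
        for m in o[:2]:
            r=cv2.minAreaRect(np.argwhere(m["region"])[:,::-1].astype(np.float32)); print(n,q,round(m["p"],2),r)
D=[{n:mark_of(P[n],q)[0]["xy"] for n in P} for q in ("jug","dish")]
print("tri jug,dish",[tri(P.values(),[d[n] for n in P]) for d in D])
print("grip",tri(P.values(),[[349.3,234.5],[361,238.6]]),"foot",tri(P.values(),[[346.8,246.5],[359.5,235.8]]))
C=poly([.528,-.3155],np.radians(5))
im=np.hstack([crop(P["scene"],(346,258),6,46,C)[:, :],crop(P["top"],(356,240),6,46,C)])
im=cv2.resize(im,(600,600)) if im.shape[0]>600 else im
cv2.imwrite("pics/c1.png",im)
E
```

```text
scene jug 0.69 ((344.6646728515625, 268.8739013671875), (59.32160568237305, 56.761356353759766), 29.357751846313477)
scene cap 0.78 ((322.7500305175781, 328.7500305175781), (21.92030906677246, 22.62741470336914), 45.0)
scene cap 0.75 ((347.44598388671875, 244.3243408203125), (35.18138122558594, 36.98977279663086), 9.462322235107422)
scene dish 0.82 ((285.5, 255.0), (38.0, 41.0), 90.0)
top jug 0.85 ((353.5192565917969, 239.90386962890625), (43.7338981628418, 31.770814895629883), 11.309932708740234)
top cap 0.73 ((359.0, 237.5), (27.0, 28.0), 90.0)
top cap 0.6 ((352.7500305175781, 285.7500305175781), (16.26345443725586, 15.55634880065918), 45.0)
top dish 0.73 ((299.5, 240.0), (34.0, 33.0), 90.0)
tri jug,dish [array([ 0.531 , -0.314 , -0.0262]), array([ 0.5391, -0.2461,  0.0994])]
grip [ 0.5226 -0.3155  0.199 ] foot [ 0.5291 -0.3157  0.1445]
```

View pics/c1.png

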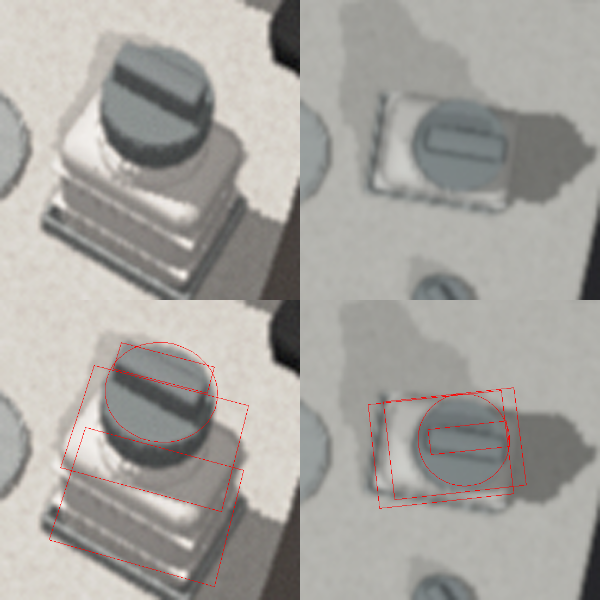

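The crop shows the large grey cap with its bar on the jug; true yaw is about -7 deg (bar descends to the right in the top view), so I'll refine by fit.

```bash
cat > fit.py <<'E'
from ov import *
from scipy.optimize import minimize
from scipy.ndimage import map_coordinates
def score(p,curves,k=8):
    g=cv2.GaussianBlur(cv2.cvtColor(p["frame"],cv2.COLOR_BGR2GRAY).astype(float),(0,0),1.0)
    m=np.hypot(cv2.Sobel(g,cv2.CV_64F,1,0),cv2.Sobel(g,cv2.CV_64F,0,1));m=np.minimum(m,60)
    s=[]
    for c in curves:
        pts=np.vstack([np.linspace(a,b,k) for a,b in zip(c[:-1],c[1:])])
        q=np.array([proj(p,X) for X in pts]);s.append(map_coordinates(m,[q[:,1],q[:,0]],order=1).mean())
    return np.array(s)
def fit(p,x0,sel=(0,1,2,3),dyaw=True):
    f=lambda v:-score(p,[poly(v[:2],np.radians(v[2]*1000))[i] for i in sel]).sum()
    best=min((minimize(f,[x0[0]+a,x0[1]+b,(x0[2]+c)/1000],method="Nelder-Mead",options=dict(initial_simplex=np.array([[x0[0]+a,x0[1]+b,(x0[2]+c)/1000]]*4)+np.r_[np.zeros((1,3)),np.eye(3)*.004],xatol=1e-5)) for a in(-.005,.005) for b in (-.005,.005) for c in (-4,4)),key=lambda r:r.fun)
    return best.x*[1,1,1000],best.fun
E
python3 - <<'E'
from fit import *
np.set_printoptions(precision=4,suppress=True)
P={n:imaging.get_image(n) for n in("scene","top")}
a=np.linspace(0,2*np.pi,40)
for n in P:
    for sel in ((0,1,2,3),(0,1),(1,),(2,3)): print(n,sel,*fit(P[n],[.528,-.3155,-7],sel))
    dc=lambda v:[np.c_[v[0]+np.cos(a)*.0455,v[1]+np.sin(a)*.0455,a*0+.009]]
    r=min((minimize(lambda v:-score(P[n],dc(v),3)[0],[.537+i,-.177+j],method="Nelder-Mead",options=dict(initial_simplex=np.array([[.537+i,-.177+j]]*3)+[[0,0],[.004,0],[0,.004]])) for i in(-.004,.004) for j in(-.004,.004)),key=lambda r:r.fun);print("dish",r.x,r.fun)
    for q in("dish",):
        m=outline_of(P[n],q)[0];c=max(cv2.findContours(m["region"].astype(np.uint8),0,1)[0],key=len);print(atz(P[n],cv2.fitEllipse(c)[0],.009))
E
```

```text
scene (0, 1, 2, 3) [  0.5257  -0.3157 -10.0657] -212.90656354184358
scene (0, 1) [ 0.528  -0.3137 -8.42  ] -116.76641527217399
scene (1,) [  0.529   -0.314  -10.8696] -59.274683286910005
scene (2, 3) [  0.5224  -0.3172 -14.3118] -106.1442356041015
dish [ 0.53   -0.1806] -57.83939671637288
[ 0.5288 -0.183   0.009 ]
top (0, 1, 2, 3) [ 0.5235 -0.3101 -8.7663] -174.2423322199403
top (0, 1) [  0.5233  -0.3074 -13.5952] -87.44843738048075
top (1,) [  0.5238  -0.3013 -10.4197] -47.92416119817154
top (2, 3) [ 0.5245 -0.3119 -8.0191] -96.59488978542714
dish [ 0.5294 -0.1837] -49.565157987279704
[ 0.5293 -0.1827  0.009 ]
```

```bash
python3 -m jog '[[[0,0,1],[0,0,-0.1],0],[[0,0,1],[0,0,-0.1],0],[[0,0,1],[0,0,-0.1],0],[[0,0,1],[0,0,-0.1],0],[[0,0,1],[0,0,-0.1],0],[[0,0,1],[0,0,-0.1],0],[[0,0,1],[0,0,-0.1],0],[[0,0,1],[0,0,-0.1],0],[[0,0,1],[0,0,-0.1],0],[[0,0,1],[0,0,-0.1],0],[[0,0,1],[0,0,-0.1],0],[[0,0,1],[0,0,-0.1],0]]'
python3 -m jog '[[[0,0,0.6],[0,0,0],0],[[0,0,0.5],[0,0,0],0],[[0,0,0],[-0.9,0.44,0],0],[[0,0,0],[-0.9,0.44,0],0],[[0,0,0],[-0.9,0.44,0],0],[[0,0,0],[-0.9,0.44,0],0],[[0,0,0],[-0.9,0.44,0],0],[[0,0,0],[-0.9,0.44,0],0],[[0,0,0],[-0.9,0.44,0],0],[[0,0,0],[-0.9,0.44,0],0]]'
python3 -c "
from h import *
s=sensors.read_state();print(s['q'],s['eef_pos'],s['ee_rot'])
p=imaging.get_image('top');print(proj(p,[0,0,.1]))
for x,y in((405,220),(395,300),(430,130)): print(atz(p,(x,y),0))"
```

```text
time: 3.3
eef_pos: [0.2338, 0.6332, 0.2614]
ee_rot: [0.0, 0.722, 0.692, -0.0]
contact_force: [-0.1, -0.7, 0.1]
opening: 0.0855
gripper_force: 0.0
time: 4.55
eef_pos: [0.2932, 0.441, 0.2615]
ee_rot: [0.0, 0.76, 0.65, 0.0]
contact_force: [-0.7, 0.6, -0.3]
opening: 0.0852
gripper_force: 0.0
[ 7.92392811e-01 -6.04295184e-02  1.89967126e+00 -4.64573181e-05
  1.30198797e+00  9.47133793e-01] [0.29318573 0.44100305 0.2614834 ] [7.02393385e-06 7.59642008e-01 6.50341438e-01 1.82716693e-04]
[215.25670208 491.22493946]
[ 0.57570438 -0.45543543  0.        ]
[ 0.37355312 -0.42008378  0.        ]
[ 0.81678893 -0.53483689  0.        ]
```

```bash
R='no'; python3 -m jog '[[[0,0,0],[-1,0.49,0],0],[[0,0,0],[-1,0.49,0],0],[[0,0,0],[-1,0.49,0],0],[[0,0,0],[-1,0.49,0],0],[[0,0,0],[-1,0.49,0],0],[[0,0,0],[-1,0.49,0],0],[[0,0,0],[-1,0.49,0],0],[[0,0,0],[-1,0.49,0],0],[[0,0,0],[-1,0.49,0],0],[[0,0,0],[-1,0.49,0],0],[[0,0,0],[-1,0.49,0],0],[[0,0,0],[-1,0.49,0],0]]'
python3 -m jog '[[[0,0,0],[-1,0.49,0],0],[[0,0,0],[-1,0.49,0],0],[[0,0,0],[-1,0.49,0],0],[[0,0,0],[-1,0.49,0],0],[[0,0,0],[-1,0.49,0],0],[[0,0,0],[-1,0.49,0],0],[[0,0,0],[-1,0.49,0],0],[[0,0,0],[-1,0.49,0],0],[[0,0,0],[-1,0.49,0],0],[[0,0,0],[-1,0.49,0],0],[[0,0,0],[-1,0.49,0],0],[[0,0,0],[0,0,0],0]]'
python3 -c "
from h import *
s=sensors.read_state();print(s['q'],s['eef_pos'],s['ee_rot'])
P=[imaging.get_image(n)['frame'] for n in('scene','top')]
cv2.imwrite('pics/m1.png',cv2.resize(np.vstack([P[0][:,150:550],P[1][:,150:550]]),(600,600) if 0 else (400,800))[:, :] if 0 else np.hstack([P[0][50:400,150:500],P[1][50:400,150:500]]))"
```

```text
time: 6.1
eef_pos: [0.3923, 0.122, 0.2616]
ee_rot: [0.0, 0.76, 0.65, 0.0]
contact_force: [0.3, -0.1, 0.6]
opening: 0.0855
gripper_force: 0.0
time: 7.6
eef_pos: [0.4831, -0.1709, 0.2613]
ee_rot: [-0.0, 0.76, 0.649, 0.0]
contact_force: [0.2, 0.4, -0.2]
opening: 0.0856
gripper_force: 0.0
[-5.38288043e-01 -1.00604204e-01  1.93753964e+00  1.39645094e-04
  1.30479218e+00 -3.81373373e-01] [ 0.48309985 -0.17090359  0.26131296] [-8.54868771e-05  7.60364317e-01  6.49496803e-01  4.22418966e-05]
```

View pics/m1.png

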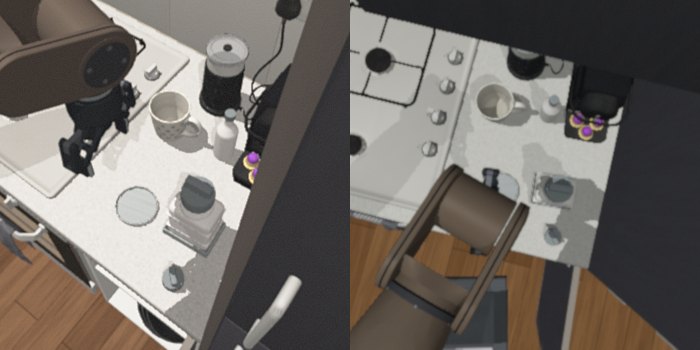

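The arm clears the fridge; cap (scene crop 198,195) is unobstructed. Overlay check for centre and yaw.

```bash
python3 - <<'E'
from fit import *
np.set_printoptions(precision=4,suppress=True)
P={n:imaging.get_image(n) for n in("scene","top")}
C=poly([.5265,-.3145],np.radians(-9))[:3]
for n in P:
  for y in (-7,-9,-11):
    best=max((score(P[n],[poly([a,b],np.radians(y))[i] for i in (0,1)]).sum(),a,b) for a in np.arange(.518,.537,.001) for b in np.arange(-.322,-.305,.001)); print(n,y,np.array(best))
im=np.hstack([crop(P["scene"],(347,245),7,21,C),crop(P["top"],(358,240),7,21,C)])
cv2.imwrite("pics/c2.png",im)
E
```

```text
scene -7 [99.6476  0.525  -0.314 ]
scene -9 [99.6435  0.525  -0.314 ]
scene -11 [99.214  0.525 -0.314]
top -7 [95.9187  0.526  -0.311 ]
top -9 [95.8926  0.526  -0.311 ]
top -11 [95.7165  0.526  -0.311 ]
```

View pics/c2.png

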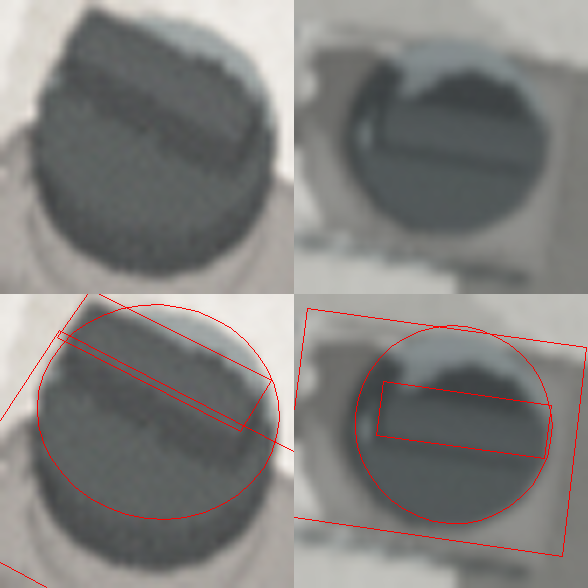

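```bash
python3 - <<'E'
from fit import *
np.set_printoptions(precision=4,suppress=True)
P=[imaging.get_image(n) for n in("scene","top")]
X=np.array([.5265,-.3145,.198])
for p,d in zip(P,([-.3,1.7],[0,1.3])): 
    print(atz(p,proj(p,X)+d,.198))
for v in ("scene","top"):
    p=P[v=="top"]; print(fit(p,[.523,-.3145,-8.5],(1,)))
E
```

```text
[ 0.5232 -0.3151  0.198 ]
[ 0.5238 -0.3144  0.198 ]
(array([ 0.5242, -0.3181, -5.9869]), np.float64(-55.130598909569265))
(array([ 0.5463, -0.3097, -5.1402]), np.float64(-55.68790895468727))
```

```bash
python3 -m jog '[[[0,0,0],[-0.78,0.355,0],0],[[0,0,0],[-0.78,0.355,0],0],[[0,0,0],[-0.78,0.355,0],0],[[0,0,0],[-0.78,0.355,0],0],[[0,0,0],[-0.78,0.355,0],0],[[0,0,0],[-0.78,0.355,0],0],[[0,0,0],[-0.77,0.355,0],0],[[0,0,0],[0,0,0.6],0],[[0,0,0],[0,0,0.6],0],[[0,0,0],[0,0,0],0.4],[[0,0,0],[0,0,0],0.4],[[0,0,0],[0,0,0],0.4]]'
python3 -c "
from h import *
s=sensors.read_state();print(s['q'],s['eef_pos'],s['ee_rot'])
P=[imaging.get_image(n)['frame'] for n in('scene','top')]
f=lambda a,x,y:cv2.resize(a[y-50:y+50,x-50:x+50],(400,400),interpolation=cv2.INTER_CUBIC)
cv2.imwrite('pics/m2.png',np.hstack([f(P[0],345,240),f(P[1],355,240)]))"
```

```text
time: 9.4
eef_pos: [0.5234, -0.3138, 0.2322]
ee_rot: [0.001, 0.76, 0.65, 0.0]
contact_force: [-0.3, -0.2, 1.1]
opening: 0.0513
gripper_force: 0.0
[-7.06252527e-01  1.44280347e-01  1.74202153e+00  1.89665357e-06
  1.25392826e+00 -5.51907597e-01] [ 0.52339557 -0.31384968  0.23216903] [6.72811964e-04 7.59517247e-01 6.50486808e-01 1.06950231e-04]
```

View pics/m2.png

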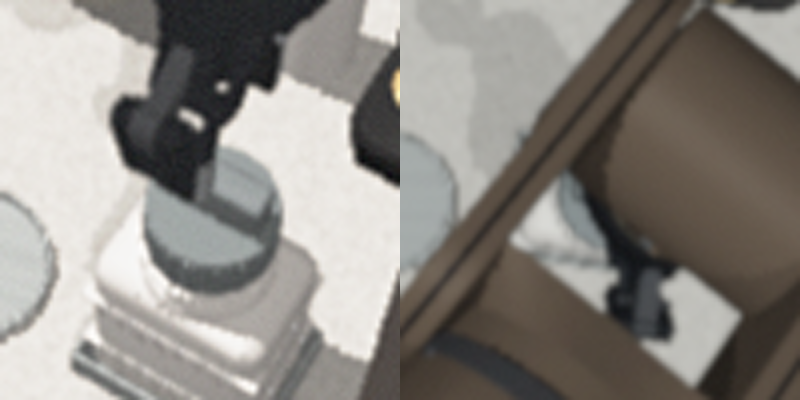

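Scene crop: gripper sits over the cap at (215,200), fingers straddling the bar. Descend and close.

```bash
python3 -m jog '[[[0,0,0],[-0.04,0,0.8],0.4],[[0,0,0],[0,0,0.8],0.4],[[0,0,0],[0,0,0.6],0.4],[[0,0,0],[0,0,0],0.6],[[0,0,0],[0,0,0],0.7]]'; python3 -m jog '[[[0,0,0],[0,0,0],0.75],[[0,0,0],[0,0,0],0.8]]'
```

```text
time: 10.12
eef_pos: [0.5232, -0.3152, 0.1765]
ee_rot: [0.0, 0.76, 0.65, 0.0]
contact_force: [-0.1, -0.3, 0.8]
opening: 0.0259
gripper_force: 0.0
time: 10.38
eef_pos: [0.5241, -0.3154, 0.1775]
ee_rot: [0.002, 0.76, 0.65, 0.001]
contact_force: [2.8, -0.4, 0.1]
opening: 0.0172
gripper_force: 1.4
```

```bash
python3 -m jog '[[[0,0,0],[0,0.04,0],0.8],[[0,0,0],[0,0,0],0.8]]'; python3 -m jog '[[[0,0,0],[0,0,0],1],[[0,0,0],[0,0,0],1],[[0,0,0],[0,0,0],1]]'; python3 -c "
from h import *
s=sensors.read_state();print(s['wrist_torque'])"
```

```text
time: 10.62
eef_pos: [0.5242, -0.3154, 0.1769]
ee_rot: [0.001, 0.76, 0.65, 0.0]
contact_force: [1.6, 0.0, 0.8]
opening: 0.0173
gripper_force: 0.7
time: 11.0
eef_pos: [0.5244, -0.3154, 0.1771]
ee_rot: [0.001, 0.76, 0.65, 0.0]
contact_force: [1.6, 0.2, 5.0]
opening: 0.0149
gripper_force: 61.6
[ 0.04124826 -0.36298085 -0.0132787 ]
```

```bash
for i in 1; do python3 -m jog '[[[0,0,0],[0,0,0.08],1],[[0,0,0],[0,0,0],1]]';  python3 -m jog '[[[0,0,0],[0,0,0.06],1],[[0,0,0],[0,0,0],1]]'; done | grep -E "time|pos|contact"
```

```text
time: 11.25
eef_pos: [0.5244, -0.3154, 0.1757]
contact_force: [0.7, -0.1, 6.2]
time: 11.5
eef_pos: [0.5244, -0.3154, 0.1744]
contact_force: [0.9, 1.1, 6.6]
```

```bash
python3 -m jog '[[[0,0,0],[0,0,0.04],1],[[0,0,0],[0,0,0],1]]' | grep -E "pos|contact";  python3 -m jog '[[[0,0,0],[0,0,0.04],1],[[0,0,0],[0,0,0],1]]' | grep -E "time|pos|contact"
```

```text
eef_pos: [0.5244, -0.3154, 0.1736]
contact_force: [-0.3, 0.8, 7.6]
time: 12.0
eef_pos: [0.5244, -0.3154, 0.1728]
contact_force: [0.0, 1.6, 8.7]
```

```bash
python3 -m jog '[[[0,0,0],[0,0,0.04],1],[[0,0,0],[0,0,0],1]]' | grep -E "time|pos|contact"
```

```text
time: 12.25
eef_pos: [0.5245, -0.3155, 0.1724]
contact_force: [-1.0, 1.3, 10.9]
```

```bash
python3 -m jog '[[[0,0,0],[0,0,0.04],1],[[0,0,0],[0,0,0],1]]' | grep -E "time|pos|contact"
```

```text
time: 12.5
eef_pos: [0.5245, -0.3155, 0.1723]
contact_force: [-1.6, 3.1, 13.1]
```

```bash
python3 -m jog '[[[0,0,0],[0,0,0],1],[[0,0,0],[0,0,0],1]]' | grep -E "time|pos|contact"
```

```text
time: 12.75
eef_pos: [0.5245, -0.3155, 0.1723]
contact_force: [-2.3, 3.4, 13.2]
```

```bash
python3 -m jog '[[[0,0,0],[0,0,0.04],1],[[0,0,0],[0,0,0],1]]' | grep -E "time|pos|rot|contact"; python3 -c "
from h import *
s=sensors.read_state();print(s['wrist_torque'],s['contact_force'])"
```

```text
time: 13.0
eef_pos: [0.5245, -0.3155, 0.1723]
ee_rot: [0.001, 0.76, 0.65, 0.0]
contact_force: [-4.4, 3.8, 16.9]
[ 0.72423999  0.59779195 -0.0693981 ] [-4.44099375  3.82133521 16.88298683]
```

Stop found (4.8 mm down, 17 N, no more travel). Turn anticlockwise.

```bash
python3 -m jog '[[[0,0,-0.6],[0,0,0],1],[[0,0,-0.6],[0,0,0],1],[[0,0,0],[0,0,0],1]]' | grep -E "time|pos|rot|contact"; python3 -c "
from h import *
s=sensors.read_state();print(s['wrist_torque'],s['contact_force'])"
```

```text
time: 13.38
eef_pos: [0.5251, -0.3161, 0.1723]
ee_rot: [0.002, 0.717, 0.697, 0.0]
contact_force: [-0.6, 1.3, 15.6]
[0.47918217 0.33451054 0.10552832] [-0.63772582  1.3320759  15.59888625]
```

```bash
python3 -m jog '[[[0,0,-0.7],[0,0,0],1],[[0,0,-0.7],[0,0,0],1],[[0,0,-0.7],[0,0,0],1],[[0,0,-0.7],[0,0,0],1],[[0,0,0],[0,0,0],1]]' | grep -E "time|pos|rot|contact"; python3 -c "
from h import *
s=sensors.read_state();print(s['wrist_torque'],s['contact_force'])"
```

```text
time: 14.0
eef_pos: [0.5256, -0.3164, 0.1724]
ee_rot: [0.003, 0.608, 0.794, -0.0]
contact_force: [-0.2, 0.7, 13.4]
[0.30196326 0.07420429 0.10588527] [-0.16915595  0.74872098 13.36557529]
```

```bash
python3 -m jog '[[[0,0,-0.75],[0,0,0.03],1],[[0,0,-0.75],[0,0,0.02],1],[[0,0,-0.75],[0,0,0],1],[[0,0,-0.75],[0,0,0],1],[[0,0,0],[0,0,0],1]]' | grep -E "time|pos|rot|contact"; python3 -m jog '[[[0,0,-0.75],[0,0,0],1],[[0,0,-0.75],[0,0,0],1],[[0,0,-0.75],[0,0,0],1],[[0,0,-0.75],[0,0,0],1],[[0,0,0],[0,0,0],1]]' | grep -E "time|pos|rot|contact"; python3 -c "
from h import *
s=sensors.read_state();print(s['wrist_torque'],s['contact_force'])"
```

```text
time: 14.62
eef_pos: [0.5262, -0.3167, 0.1724]
ee_rot: [0.004, 0.476, 0.88, -0.001]
contact_force: [-0.1, 0.9, 16.8]
time: 15.25
eef_pos: [0.5263, -0.3167, 0.1724]
ee_rot: [0.004, 0.332, 0.943, -0.001]
contact_force: [0.4, 2.4, 17.5]
[0.43208863 0.01066527 0.10070167] [ 0.37112196  2.39512224 17.4596893 ]
```

```bash
python3 -m jog '[[[0,0,0],[0,0,-0.08],1],[[0,0,0],[0,0,-0.08],1],[[0,0,0],[0,0,-0.08],1],[[0,0,0],[0,0,0],1]]' | grep -E "time|pos|rot|contact"; python3 -m jog '[[[0,0,0],[0,0,-0.08],1],[[0,0,0],[0,0,-0.08],1],[[0,0,0],[0,0,0],1]]' | grep -E "time|pos|rot|contact"
```

```text
time: 15.75
eef_pos: [0.526, -0.3165, 0.1755]
ee_rot: [0.004, 0.333, 0.943, -0.001]
contact_force: [5.0, -1.4, 6.7]
time: 16.12
eef_pos: [0.5255, -0.3163, 0.1786]
ee_rot: [0.003, 0.333, 0.943, -0.001]
contact_force: [3.9, -1.9, 6.2]
```

```bash
python3 -m jog '[[[0,0,0],[0,0,-0.08],1],[[0,0,0],[0,0,-0.08],1],[[0,0,0],[0,0,0],1]]' | grep -E "time|pos|rot|contact"
```

```text
time: 16.5
eef_pos: [0.5231, -0.3146, 0.1793]
ee_rot: [-0.001, 0.333, 0.943, 0.0]
contact_force: [0.8, -1.2, -0.1]
```

```bash
python3 -m jog '[[[0,0,0],[0,0,-0.08],1],[[0,0,0],[0,0,-0.08],1],[[0,0,0],[0,0,0],1]]' | grep -E "time|pos|rot|contact"
```

```text
time: 16.88
eef_pos: [0.5237, -0.315, 0.1846]
ee_rot: [-0.0, 0.333, 0.943, 0.0]
contact_force: [0.7, 0.5, -0.5]
```

```bash
python3 -m jog '[[[0,0,0],[0,0,-0.2],1],[[0,0,0],[0,0,-0.2],1],[[0,0,0],[0,0,-0.3],1],[[0,0,0],[0,0,-0.3],1],[[0,0,0],[0,0,-0.4],1],[[0,0,0],[0,0,-0.5],1],[[0,0,0],[0,0,-0.5],1],[[0,0,0],[0,0,0],1]]'
python3 - <<'E'
from h import *
p=imaging.get_image('scene')
im=cv2.resize(p['frame'][160:300,250:420],None,fx=3.5,fy=3.5,interpolation=cv2.INTER_CUBIC);cv2.imwrite('pics/l1.png',im)
for q in ('cap','cap_foot','cap_mark'): print(q,[(round(m['p'],2),m['xy']) for m in mark_of(p,q)[:2]])
s=sensors.read_state();print(s['eef_pos'],s['ee_rot'],s['q'])
E
```

```text
time: 17.88
eef_pos: [0.5246, -0.3157, 0.2467]
ee_rot: [0.002, 0.333, 0.943, -0.001]
contact_force: [-0.2, -0.7, -0.8]
opening: 0.0149
gripper_force: 61.0
cap [(0.97, [350.2, 227.8]), (0.62, [320.0, 334.2])]
cap_foot [(0.6, [350.2, 229.6])]
cap_mark [(0.93, [337.2, 237.7]), (0.71, [317.8, 317.9])]
[ 0.52363862 -0.31488786  0.24385304] [-6.06153676e-04  3.32748481e-01  9.43015392e-01  2.28843491e-04] [-7.07296805e-01  1.38355363e-01  1.72698924e+00 -9.59686003e-06
  1.27754384e+00 -1.59965691e+00]
```

View pics/l1.png

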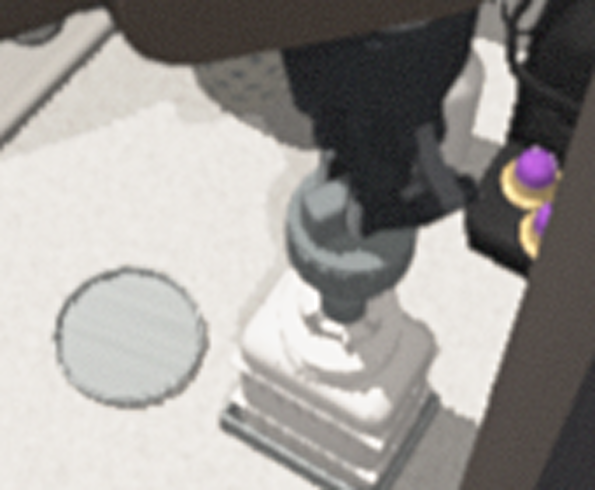

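Scene crop: the cap (350,215) is off in the gripper, the dark plunger shows bare below at (345,300); the dish is at (132,335), empty. Carry to the dish.

```bash
python3 -m jog '[[[0,0,0],[0.2,0.27,0],1],[[0,0,0],[0.4,0.53,0],1],[[0,0,0],[0.4,0.53,0],1],[[0,0,0],[0.4,0.53,0],1],[[0,0,0],[0.4,0.53,0],1],[[0,0,0],[0.4,0.53,0],1],[[0,0,0],[0.4,0.53,0],1],[[0,0,0],[0.4,0.53,0],1],[[0,0,0],[0.14,0.27,0],1],[[0,0,0],[0,0,0],1]]'
python3 -m jog '[[[0,0,0],[0,0,0.4],1],[[0,0,0],[0,0,0.8],1],[[0,0,0],[0,0,0.8],1],[[0,0,0],[0,0,0.8],1],[[0,0,0],[0,0,0.8],1],[[0,0,0],[0,0,0.8],1],[[0,0,0],[0,0,0.8],1],[[0,0,0],[0,0,0.6],1],[[0,0,0],[0,0,0],1]]'
python3 - <<'E'
from h import *
P=[imaging.get_image(n)for n in('scene','top')]
f=lambda a,x,y:cv2.resize(a[y-50:y+50,x-50:x+50],(400,400),interpolation=cv2.INTER_CUBIC)
cv2.imwrite('pics/d1.png',np.hstack([f(P[0]['frame'],295,245),f(P[1]['frame'],300,235)]))
s=sensors.read_state();z=s['eef_pos'][2]-.0341;print(z)
for p in P:
  for q in ('cap','cap_foot'): print(q,[(round(m['p'],2),m['xy'],atz(p,m['xy'],z)) for m in mark_of(p,q)[:3]])
E
```

```text
time: 19.32
eef_pos: [0.5297, -0.1827, 0.2447]
ee_rot: [0.0, 0.332, 0.943, -0.0]
contact_force: [0.6, 0.8, -0.4]
opening: 0.0149
gripper_force: 61.0
time: 20.45
eef_pos: [0.5285, -0.1826, 0.0977]
ee_rot: [-0.002, 0.333, 0.943, 0.0]
contact_force: [0.2, -0.3, -0.5]
opening: 0.0146
gripper_force: 61.0
0.06574783308273335
cap [(0.97, [321.7, 330.3], array([ 0.39262809, -0.31843139,  0.06574783])), (0.91, [283.4, 244.7], array([ 0.52385422, -0.18426822,  0.06574783]))]
cap_foot [(0.96, [322.9, 328.7], array([ 0.39609613, -0.31937166,  0.06574783])), (0.63, [281.8, 241.6], array([ 0.52902664, -0.17842185,  0.06574783]))]
cap [(0.52, [353.3, 284.5], array([ 0.4194641 , -0.30916358,  0.06574783]))]
cap_foot [(0.57, [352.3, 285.6], array([ 0.41696507, -0.3067145 ,  0.06574783]))]
```

View pics/d1.png

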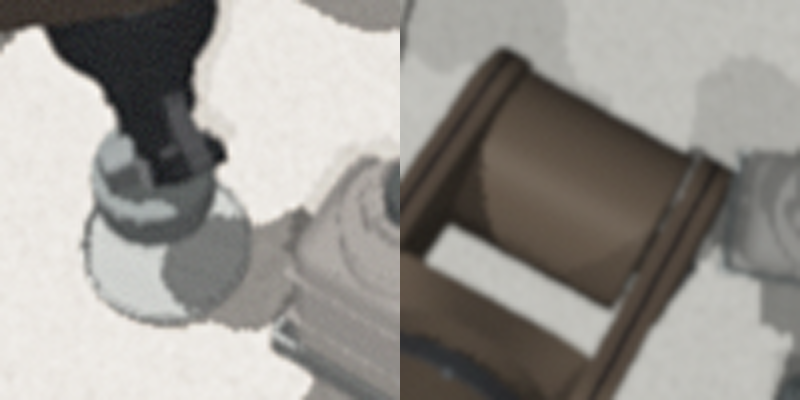

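The scene crop shows the cap held over the dish (dish centre ~ (168,250), cap above it); networks put the rim centre at ~(0.526,-0.181), within a few mm of the dish centre. Lower.

```bash
python3 -m jog '[[[0,0,0],[0.02,0,0.5],1],[[0,0,0],[0,0,0.6],1],[[0,0,0],[0,0,0.5],1],[[0,0,0],[0,0,0.3],1],[[0,0,0],[0,0,0.2],1],[[0,0,0],[0,0,0.1],1],[[0,0,0],[0,0,0],1]]' | grep -E "time|pos|rot|contact"; python3 -m jog '[[[0,0,0],[0,0,0.06],1],[[0,0,0],[0,0,0.06],1],[[0,0,0],[0,0,0],1]]' | grep -E "time|pos|rot|contact"
```

```text
time: 21.62
eef_pos: [0.5293, -0.1829, 0.0447]
ee_rot: [0.0, 0.333, 0.943, -0.0]
contact_force: [0.2, -0.6, -0.6]
time: 22.0
eef_pos: [0.529, -0.1828, 0.0415]
ee_rot: [-0.0, 0.333, 0.943, 0.0]
contact_force: [0.3, -0.5, -1.1]
```

```bash
python3 -m jog '[[[0,0,0],[0,0,0.05],1],[[0,0,0],[0,0,0.05],1],[[0,0,0],[0,0,0],1]]' | grep -E "time|pos|rot|contact"; python3 -m jog '[[[0,0,0],[0,0,0.04],1],[[0,0,0],[0,0,0.04],1],[[0,0,0],[0,0,0],1]]' | grep -E "time|pos|rot|contact"
```

```text
time: 22.38
eef_pos: [0.529, -0.1828, 0.0389]
ee_rot: [-0.0, 0.333, 0.943, 0.0]
contact_force: [-0.6, 0.3, 0.1]
time: 22.75
eef_pos: [0.5291, -0.1829, 0.0371]
ee_rot: [0.0, 0.333, 0.943, 0.0]
contact_force: [-1.2, -1.0, -0.9]
```

```bash
python3 -m jog '[[[0,0,0],[0,0,0.03],1],[[0,0,0],[0,0,0.01],1],[[0,0,0],[0,0,0],1]]' | grep -E "time|pos|rot|contact"
```

```text
time: 23.12
eef_pos: [0.5292, -0.1829, 0.0371]
ee_rot: [-0.0, 0.333, 0.943, -0.0]
contact_force: [-2.9, 0.9, 5.2]
```

```bash
python3 -m jog '[[[0,0,0],[0,0,-0.03],1],[[0,0,0],[0,0,0],0.75],[[0,0,0],[0,0,0],0.7],[[0,0,0],[0,0,0],0.5],[[0,0,0],[0,0,0],0.5]]'; python3 -m jog '[[[0,0,0],[0,0,-0.2],0.5],[[0,0,0],[0,0,-0.4],0.5],[[0,0,0],[0,0,-0.8],0.5],[[0,0,0],[0,0,-1],0.5],[[0,0,0],[0,0,-1],0.5],[[0,0,0],[0,0,-1],0.5],[[0,0,0],[0,0,-1],0.5],[[0,0,0],[0,0,-1],0.5],[[0,0,0],[0,0,-1],0.5],[[0,0,0],[0,0,0],0.5]]'
python3 - <<'E'
from h import *
P=[imaging.get_image(n)for n in('scene','top')]
f=lambda a,x,y:cv2.resize(a[y-70:y+70,x-70:x+70],(400,400),interpolation=cv2.INTER_CUBIC)
cv2.imwrite('pics/e1.png',np.hstack([f(P[0]['frame'],315,225),f(P[1]['frame'],315,220)]))
for p in P:
  for q,z in (('cap',.003),('dish',0),('mug',0),('bottle',0)): print(q,[(round(m['p'],2),m['xy'],atz(p,m['xy'],z)) for m in mark_of(p,q)[:2]])
E
```

```text
time: 23.75
eef_pos: [0.5291, -0.1828, 0.0368]
ee_rot: [0.0, 0.333, 0.943, 0.0]
contact_force: [-0.2, 0.1, 0.7]
opening: 0.0426
gripper_force: 0.0
time: 25.0
eef_pos: [0.5306, -0.1836, 0.226]
ee_rot: [0.004, 0.333, 0.943, -0.001]
contact_force: [-0.5, 0.0, -1.4]
opening: 0.0429
gripper_force: 0.0
cap [(0.97, [284.9, 257.0], array([ 0.52619288, -0.18181901,  0.003     ])), (0.93, [320.1, 328.3], array([ 0.4124137 , -0.30746094,  0.003     ]))]
dish [(0.89, [285.8, 256.1], array([ 5.30073463e-01, -1.81955913e-01,  1.11022302e-16]))]
mug [(0.69, [325.3, 184.7], array([ 0.73424242, -0.19262955,  0.        ]))]
bottle [(0.55, [369.6, 201.1], array([ 0.72900284, -0.30417641,  0.        ]))]
cap [(0.6, [349.9, 284.2], array([ 0.41547716, -0.30683359,  0.003     ]))]
dish []
mug [(0.72, [301.0, 159.9], array([ 0.73970972, -0.18755925,  0.        ]))]
bottle [(0.73, [346.8, 164.3], array([ 0.72599752, -0.30822735,  0.        ]))]
```

View pics/e1.png

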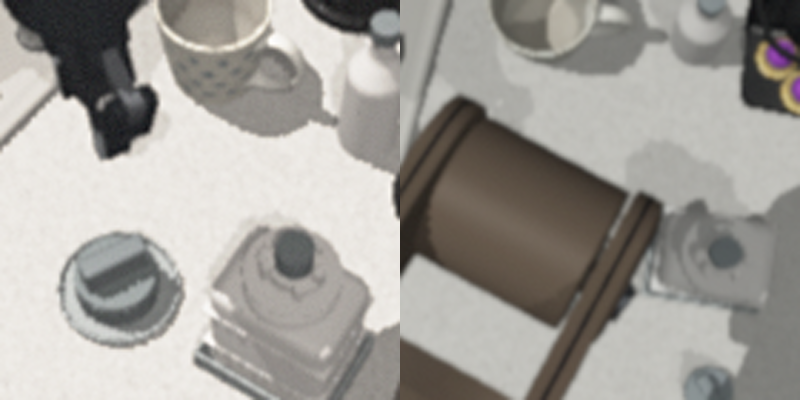

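The cap stands upright and centred in the dish (scene crop 120,280). The jug's plunger is bare at (293,250), the mug and bottle haven't moved, and the gripper is well clear.

```bash
python3 -c "
from station import job
print(job.sign_off())"
```

```text
the job is handed in; nothing more can be done
None
```

The cap was pressed to its stop (about 17 N), turned 60° anticlockwise and lifted straight off. It now stands on its rim in the dish, with the jug, mug and bottle undisturbed, and the job was handed in at about 25 s; no verdict came back.

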